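Roll an exhaust pipe stub into a V-block

TASK

Roll the steel pipe stub along the bench, pushing it by its side with the fingers, up the ramp of the V-block and into the groove, so that it lies settled along the groove, roughly centred, with an end of the pipe standing out on both sides. Do not lift, carry or flick the pipe: push it steadily so that it truly rolls over the bench rather than slides, then let go. Leave everything else on the bench where it is.

Things in the scene. Friction and masses are not known exactly. Their poses are not given: they have to be found in the camera images.
- pipe: loose stub of plain steel exhaust pipe, smooth and round, 50 mm diameter, 150 mm long, 0.35 to 0.6 kg, friction about 0.4. Origin at its centre (25 mm above the bench at the start); x runs along the pipe; y and z turn with it as it rolls (z up at the start). It starts on the ramp side, roughly parallel to the groove, 240 to 320 mm from it. It coasts up to 20 mm after a slow push
- vblock: plain grey metal V-block fixed to the bench, 110 mm long. Origin at bench level on the bottom line of the groove, half-way along it; x along the groove, y from the ramp side to the high back, z up. The near flank falls at 30 degrees from the crest to the groove bottom (y = 0, z = 0); the far flank rises at 40 degrees to 30 mm high at y = 36 mm, then a flat top to y = 66 mm
- crest (a point): middle of the low crest of the V-block, 10.5 mm above the bench, 18 mm before the groove bottom; axes as the V-block's. A plain ramp 60 mm long and as wide as the block rises to it from the bench on the -y side, and the pipe rolls in over it
- seat (a point): where the centre of the settled pipe belongs: y = -2.7 mm, z = 30.4 mm in the V-block's frame, half-way along; axes as the V-block's. The pipe then rests on both flanks. A rolling pipe keeps its heading (pushing one end harder hardly turns it), so it may arrive up to 50 mm off the middle; the ramp squares it up, and in the groove a few newtons on its end face slide it endways
- bearing: steel ring bearing lying flat, 62 mm across, 16 mm high, loose, to be left alone; origin at the centre of its underside
- socket: upright steel socket, 30 mm across, 65 mm high, loose, to be left alone; origin at the centre of its underside
- wrench: steel wrench 190 mm long lying on the bench, loose, to be left alone; origin at the centre of its underside, about half-way along it; its x axis runs along it
- spraycan: upright spray can, 60 mm across, 170 mm high, loose, to be left alone; origin at the centre of its underside
- hammer: hammer 260 mm long lying on the bench, loose, to be left alone; origin at the centre of its underside, about half-way along it; its x axis runs along it
- flange: dark exhaust flange lying flat, 90 x 50 mm, 28 mm high, loose, to be left alone; origin at the centre of its underside
- oil: upright oil bottle, 68 mm across, 190 mm high, loose, to be left alone; origin at the centre of its underside
There are look-alikes about, which are no part of the job. What is shaped like the pipe but blue, pink or purple is not meant.

How it is judged:
By the outcome, as a careful person would: the job done as asked, in the order asked, and still so for the second after the job is handed in, with the robot touching nothing.
It also fails if it takes over 61 s, if anything falls off the work surface, if the arm or the gripper's body presses on something with over 40 N, if the wrist force passes 120 N, or if a joint passes its speed limit or range.

ROBOT

A 6-joint arm with a two-finger parallel gripper is mounted at the origin on the work surface. World frame = base frame: x ahead of the robot, y to its left, z up, the work surface at z = 0. Lengths are in mm, angles in rad, forces in N, time in s.
With the tool pointing down it reaches from about 375 to 975 mm from the base axis. Payload 3.8 kg.
Tool frame: the origin (TCP) lies on the centre line of the jaws, within the pads' length; the fingertips stand robot.tip_extent ahead of it and the grasp point (between the pads) lies 5 mm behind it (robot.tip_extent is the distance from the TCP to the fingertips, in mm); z points along the fingers, y is the direction in which the jaws open and shut (so a half turn about z gives the same grasp; the last joint's range is limited). The gripper opens to 88 mm and grips with 3 to 60 N. Pads are 18 mm wide; open, the fingers measure 123 mm over their backs; the gripper's body (75 mm by 187 mm) begins 45 mm behind the grasp point.
Start: joints at [1.251, 0.264, 1.604, -0, 1.274, -0.037], TCP at [188.353, 648.183, 220.206] pointing down, gripper open.
Joint ranges: [-2.63, 2.63], [-0.94, 2.18], [0.31, 2.57], [-1.31, 4.45], [0, 2.66], [-2.55, 2.55]. Speed limits (rad/s): [2.57, 2.57, 3.14, 3.14, 3.14, 3.14].

INTERFACE

Orientations are given as a rotation vector (axis times angle).
In Python, from bench import sensors, camera, robot, find_in, pinpoint gives the robot as it stands.
- The arm moves only by the tool carry_out, never from a script. Its argument "motion" is a list that holds one entry, the list of rows, each a list of 5 numbers: the opening, from 0 (shut) to 1 (fully open), then the shift along the world's x, y, z as a fraction of full scale, then the turn about the world's z as a fraction of full scale. A call has 1 to 12 rows; each row is the pose to reach, as a shift and turn from the pose measured when the call began; what a row does not reach only later rows make up. Full scale, the value 1, is 0.5 m for a shift and pi/2 rad for a turn. A row lasts 1/8 s, in which the tool goes at most 62.5 mm and 10.7 degrees, less where a joint would pass 70% of its speed; a pose out of reach is approached as far as the arm can. A call with a number of a shift or a turn outside -1 to 1 is refused whole. A call with a gripper value outside its range is refused whole. The fingers move at their own pace and stop on an object; "newtons" is the grip in N (left out, the last holds). Time passes only in rows, so rows that repeat a pose let the fingers close. It gives the time, the measured TCP pose, the force and the opening at its end, in the units of the state.
- sensors.get_state(): the state, without advancing time (a new reading comes with each control period).
- camera(name): name is "side" or "top"; returns a dict with "img" (400x640x3 uint8, red, green, blue), "fov_y" (degrees; the focal length in pixels is half the picture's height over the tangent of half this angle, whatever the lens; pixels are square), "cx", "cy" (the principal point, pixels), "extrinsics" (4x4, takes a point from camera to world coordinates). Camera axes: x right, y up, looking along -z (the intrinsics and any distortion apply to the point x, -y, -z); pixel columns grow to the right and rows downward; lengths in mm; the calibration is good to about 2 mm. A picture is of the moment at which its call begins. There is no depth.
- robot.finish_job(): hands the job in, once; it reports no verdict.
Trained networks look in a picture, given as the dict that the camera call returned (one of the last four; its "shot" number tells which), for a name from the list of things; names that differ only in an ending like _2 or _b are one class to them, and where a whole thing is asked for, a point or a joint stands for the part that bears it (a point fixed in the world has none). Each returns a list of dicts, best first, with "score" (0 to 1); they miss things now and then, are a little off and sometimes report something else, mostly with a low value. They report only what shows in the picture. A call takes as long as a camera call. They do not tell look-alikes from the thing itself.
- find_in(picture, thing): "extent" ([left, top, width, height] in pixels, round what is visible of it).
- pinpoint(picture, thing): "uv" ([column, row] in pixels: a listed point, or the origin of a listed thing).
The state is a dict: "t": time; "joint_positions": joint angles; "qvel": joint speeds; "tau": joint torques, N m; "position": TCP position; "eef_rot": TCP orientation; "wrist_force": force on the tool from outside, world axes, zero at the start; "wrist_torque": the same for the moment, N m; "width": finger opening in mm.
Only numpy, scipy, OpenCV 4.12 (cv2) and the standard library are available. Lean on these libraries where they do the work, as an engineer would, in place of code of your own. Each camera call takes 0.05 s, during which the arm holds its last target. There are 200 camera calls.

## Working session

There is one attempt and no reset: what is moved stays moved. The work goes in short steps, Python scripts to look and compute and a tool call to move; the robot and the scene stay as the last step left them, time stands still between calls to the robot, and variables do not carry over. Pictures are saved under pics/ and viewed, about 8 in all and at most 12, crops included, and the job is handed in when it is done.

Besides the shell and the picture viewer there is one more tool, called as name([rows], argument=value, ...), one row to a line, values as JSON. carry_out: Moves the arm, as the interface text tells. Its arguments: {"type":"object","properties":{"motion":{"type":"array"},"newtons":{"type":"number"}},"required":["motion"]}

```bash
mkdir -p pics
cat > h.py <<'E'
import numpy as np, cv2
from bench import sensors, camera, robot, find_in, pinpoint
def ray(p,uv):
    h,w=p["img"].shape[:2]; f=h/2/np.tan(np.radians(p["fov_y"])/2)
    d=np.array([(uv[0]-p["cx"])/f,-(uv[1]-p["cy"])/f,-1]); E=np.array(p["extrinsics"])
    return E[:3,3],E[:3,:3]@d
def at_z(p,uv,z):
    o,d=ray(p,uv); return (o+d*(z-o[2])/d[2])
def proj(p,X):
    h,w=p["img"].shape[:2]; f=h/2/np.tan(np.radians(p["fov_y"])/2); E=np.array(p["extrinsics"])
    c=E[:3,:3].T@(np.array(X)-E[:3,3]); return p["cx"]+f*c[0]/-c[2], p["cy"]-f*c[1]/-c[2]
def save(p,n): cv2.imwrite(f"pics/{n}.png",p["img"][:,:,::-1])
E
python3 - <<'E'
from h import *
np.set_printoptions(precision=2,suppress=True)
print(sensors.get_state(), robot.tip_extent)
Z=dict(pipe=25,vblock=0,crest=10.5,seat=30.4,bearing=0,socket=0,wrench=0,spraycan=0,hammer=0,flange=0,oil=0)
for c in("top","side"):
    p=camera(c); save(p,c+"0"); print(c,[ (k,v) for k,v in p.items() if k!="img"])
    for t in Z:
        r=pinpoint(p,t)[:3]
        print(t,[(round(q["score"],2),np.round(q["uv"]),at_z(p,q["uv"],Z[t]).round(0)) for q in r])
    print([(q["extent"],q["score"]) for q in find_in(p,"pipe")],[(q["extent"],q["score"]) for q in find_in(p,"vblock")])
E
```

```text
{'t': 0.0, 'joint_positions': array([ 1.25,  0.26,  1.61, -0.  ,  1.27, -0.04]), 'qvel': array([ 0., -0.,  0., -0., -0., -0.]), 'tau': array([  0.  , -50.21, -35.69,   0.07,   0.03,  -0.  ]), 'position': array([188.12, 647.5 , 218.89]), 'eef_rot': array([-0.44, -3.11,  0.  ]), 'wrist_force': array([-0.77, -0.61, -0.63]), 'wrist_torque': array([ 0.01, -0.01, -0.01]), 'width': 87.77250858183173} 14.0
top [('fov_y', 53.3255803651442), ('cx', 314.0023327897151), ('cy', 201.47796644739415), ('extrinsics', array([[   0.02,    0.99,   -0.11,  470.62],
       [  -1.  ,    0.02,    0.01,  -25.25],
       [   0.01,    0.11,    0.99, 1043.44],
       [   0.  ,    0.  ,    0.  ,    1.  ]])), ('shot', 1)]
pipe [(0.92, array([394., 258.]), array([ 447., -237.,   25.])), (0.89, array([442., 166.]), array([ 688., -362.,   25.])), (0.68, array([368., 185.]), array([ 632., -169.,   25.]))]
vblock [(0.91, array([253., 200.]), array([593., 128.,   0.]))]
crest [(0.92, array([263., 198.]), array([597., 101.,  10.]))]
seat [(0.95, array([258., 199.]), array([590., 112.,  30.])), (0.6, array([333., 253.]),
[... 1591 characters left out ...]
array([589.,  58.,  30.]))]
bearing [(0.73, array([262., 242.]), array([ 451., -100.,    0.])), (0.58, array([307., 194.]), array([597., 106.,   0.]))]
socket [(0.82, array([370., 197.]), array([759.,  46.,   0.]))]
wrench [(0.87, array([402., 237.]), array([ 767., -153.,    0.]))]
spraycan [(0.59, array([310., 166.]), array([644., 276.,   0.]))]
hammer [(0.85, array([231., 182.]), array([400., 226.,   0.]))]
flange []
oil [(0.84, array([339., 163.]), array([736., 279.,   0.]))]
[([243.5, 240.6, 41.2, 70.0], 0.95), ([288.4, 296.6, 63.7, 86.9], 0.76), ([310.9, 222.5, 72.1, 34.4], 0.71), ([358.6, 277.2, 90.3, 31.1], 0.6), ([278.7, 168.4, 52.9, 42.2], 0.45)] [([282.0, 171.6, 47.6, 38.0], 0.71)]
```

View pics/top0.png

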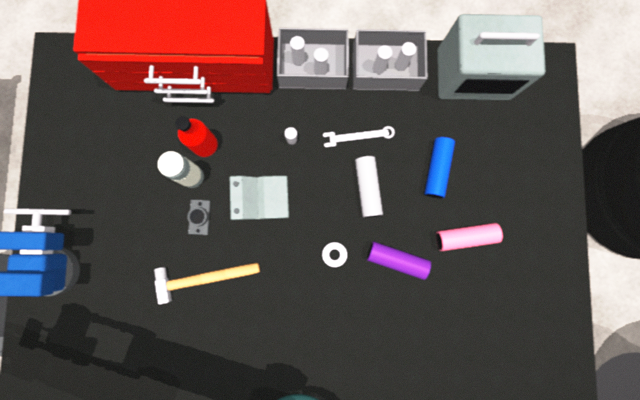

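View pics/side0.png

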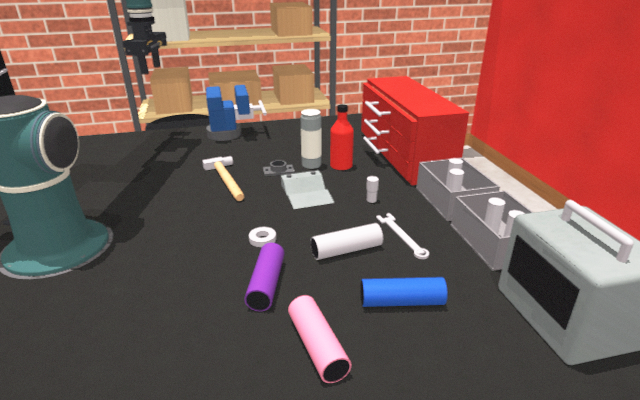

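The top view shows the steel pipe (white) at about (368,186). The V-block is at (260,197), with its high back (two holes) on the left and its ramp on the right. The side view agrees: pipe (347,241), V-block (306,189). Next I'll fit the models to the silhouettes.

```bash
cat > fit.py <<'E'
from h import *
from scipy.optimize import minimize
def mask(p,seed,win,lo):
    g=p["img"].min(2); m=np.zeros(g.shape,np.uint8); x,y=map(int,seed)
    m[y-win:y+win,x-win:x+win]=(g[y-win:y+win,x-win:x+win]>lo)
    n,l,st,_=cv2.connectedComponentsWithStats(m); return (l==1+st[1:,4].argmax()).astype(np.uint8)
def T(v,P):
    c,s=np.cos(v[2]),np.sin(v[2]); P=np.asarray(P,float); return np.c_[P[:,0]*c-P[:,1]*s+v[0],P[:,0]*s+P[:,1]*c+v[1],P[:,2]]
a=np.linspace(0,2*np.pi,40)
PIPE=np.array([[x,25*np.cos(t),25+25*np.sin(t)] for x in(-75,75) for t in a])
VB=np.array([[x,y,z] for x in(-55,55) for y,z in((-78,0),(-18,10.5),(36,30),(66,30),(66,0))])
def cost(v,M,views,S=4):
    c=0
    for p,m in views:
        uv=np.array([proj(p,q) for q in T(v,M)]); r=np.zeros((400*S,640*S),np.uint8)
        cv2.fillConvexPoly(r,cv2.convexHull(((uv+.5)*S).astype(np.float32)).astype(np.int32),255)
        r=cv2.resize(r,(640,400),interpolation=cv2.INTER_AREA)/255.; c+=np.abs(r-m).sum()/m.sum()
    return c
def fit(v,M,views):
    for k in range(2):
        R=minimize(cost,v,(M,views),method="Nelder-Mead",options=dict(initial_simplex=np.array([v]+[np.array(v)+d for d in np.diag([8,8,.1])]),maxiter=90)); v=R.x
    return R.x.round(3),round(R.fun,3)
E
python3 - <<'E'
from fit import *
t,s=camera("top"),camera("side")
pm=(t,mask(t,(369,186),40,100)),(s,mask(s,(347,241),42,100))
vm=(t,mask(t,(260,197),38,90)),(s,mask(s,(306,190),27,90))
for n,V,M,g in(("pipe",pm,PIPE,(628,-172,0.1)),("vb",vm,VB,(597,122,0.))):
    for q in(V,V[:1],V[1:]): print(n,fit(g,M,q),[int(m.sum()) for _,m in q])
o=[]
for (p,a),(_,b) in zip(pm,vm):
    i=p["img"].copy()
    for m,c in((a,(255,0,0)),(b,(0,255,0))):
        i[cv2.morphologyEx(m,cv2.MORPH_GRADIENT,np.ones((2,2),np.uint8))>0]=c
    o.append(i)
o=[cv2.resize(o[0][110:240,180:440],None,fx=3,fy=3),cv2.resize(o[1][130:330,200:460],(780,600))[:210+0]]
cv2.imwrite("pics/m.png",np.vstack(o)[:,:,::-1])
E
```

```text
pipe (array([ 6.30503e+02, -1.71644e+02,  1.36000e-01]), np.float64(0.131)) [1238, 1596]
pipe (array([ 6.30442e+02, -1.71565e+02,  1.33000e-01]), np.float64(0.048)) [1238]
pipe (array([ 6.31151e+02, -1.71376e+02,  1.41000e-01]), np.float64(0.082)) [1596]
vb (array([5.97592e+02, 1.16310e+02, 5.40000e-02]), np.float64(0.099)) [2569, 1488]
vb (array([5.97089e+02, 1.17927e+02, 6.00000e-02]), np.float64(0.048)) [2569]
vb (array([5.96719e+02, 1.15143e+02, 6.10000e-02]), np.float64(0.044)) [1488]
```

View pics/m.png

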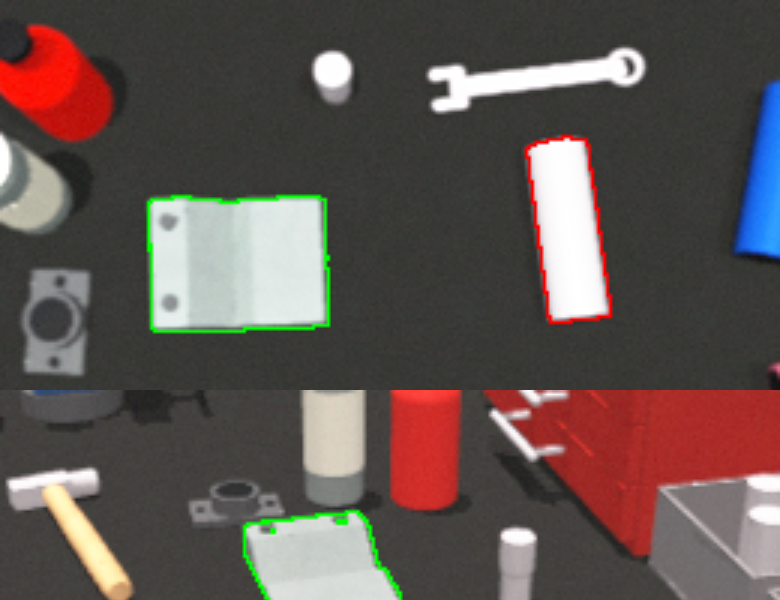

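Both masks are clean. The fits give pipe (630.5, -171.6, yaw 0.136) and V-block (597, 116.5, yaw 0.06). Rolling straight ahead should bring the pipe to x≈591, close to the middle. I'll place the open jaws along the pipe, behind it.

carry_out([
  [[1,0.62,-0.8,0,-0.735],[1,0.62,-0.8,0,-0.735],[1,0.62,-0.8,0,-0.735],[1,0.62,-0.8,0,-0.735],[1,0.62,-0.8,0,-0.735],[1,0.62,-0.8,0,-0.735],[1,0.62,-0.8,0,-0.735],[1,0.62,-0.8,0,-0.735],[1,0.62,-0.8,0,-0.735],[1,0.62,-0.8,0,-0.735],[1,0.62,-0.8,0,-0.735]],
])

```text
t: 2.88
position: [497.5, 249.4, 220.2]
eef_rot: [-2.066, -2.366, -0.0]
wrist_force: [0.5, 0.6, -0.1]
width: 88.5
```

carry_out([
  [[1,0.28,-0.96,0,0],[1,0.28,-0.96,0,0],[1,0.28,-0.96,0,0],[1,0.28,-0.96,0,0],[1,0.28,-0.96,0,0],[1,0.28,-0.96,0,0],[1,0.28,-0.96,0,0],[1,0.28,-0.96,0,0],[1,0.28,-0.96,0,0],[1,0.28,-0.96,0,0],[1,0.28,-0.96,0,0]],
])

```text
t: 4.25
position: [637.5, -228.2, 220.2]
eef_rot: [-2.063, -2.368, -0.0]
wrist_force: [0.9, -1.1, 0.3]
width: 88.6
```

carry_out([
  [[1,0,-0.01,-0.1,0],[1,0,-0.01,-0.2,0],[1,0,-0.01,-0.3,0],[1,0,-0.01,-0.35,0],[1,0,-0.01,-0.376,0],[1,0,-0.01,-0.376,0],[1,0,-0.01,-0.376,0]],
])

```text
t: 5.12
position: [638.9, -233.3, 34.2]
eef_rot: [2.062, 2.368, 0.002]
wrist_force: [0.7, -0.4, 0.7]
width: 88.5
```

Run:
```python
from h import *
t,s=camera("top"),camera("side"); st=sensors.get_state(); print(st["t"],st["position"],st["wrist_force"])
cv2.imwrite("pics/a.png",np.hstack([cv2.resize(t["img"][120:260,310:460],(400,373)),cv2.resize(s["img"][190:330,280:430],(400,373))])[:,:,::-1])
```

```text
5.225 [ 638.91518969 -233.61586546   34.29543673] [ 0.40634973 -0.11993202 -0.67175066]
```

View pics/a.png

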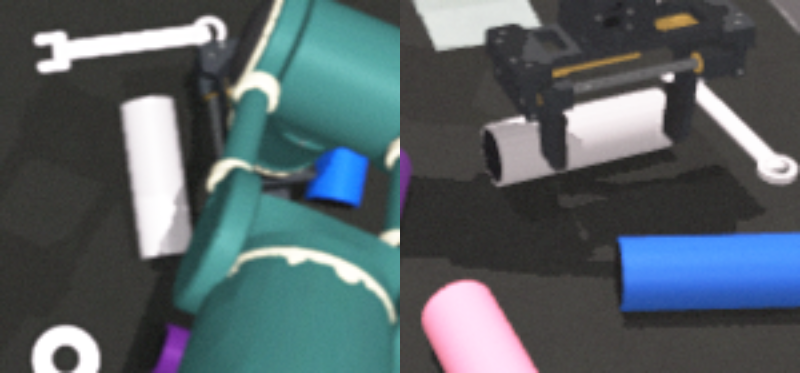

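carry_out([
  [[1,-0.0016,0.012,-0.004,0],[1,-0.0032,0.024,-0.004,0],[1,-0.0049,0.036,-0.004,0],[1,-0.0065,0.048,-0.004,0],[1,-0.008,0.059,-0.004,0],[1,-0.0096,0.07,-0.004,0],[1,-0.011,0.081,-0.004,0],[1,-0.0126,0.092,-0.004,0],[1,-0.014,0.103,-0.004,0],[1,-0.0156,0.114,-0.004,0],[1,-0.017,0.125,-0.004,0],[1,-0.0186,0.136,-0.004,0]],
])

```text
t: 6.72
position: [629.6, -165.2, 32.3]
eef_rot: [2.062, 2.368, 0.002]
wrist_force: [-1.4, -0.2, -0.6]
width: 88.1
```

```bash
cat > look.py <<'E'
from h import *
import sys
t,s=camera("top"),camera("side"); st=sensors.get_state(); print(st["t"],st["position"],st["wrist_force"])
cv2.imwrite(f"pics/{sys.argv[1]}.png",np.hstack([cv2.resize(t["img"][110:270,220:420],(400,320)),cv2.resize(s["img"][150:310,250:450],(400,320))])[:,:,::-1])
E
python3 look.py b
```

```text
6.825 [ 629.46020815 -164.94609822   32.20912448] [ 0.51422227 -0.03757941  0.05960138]
```

View pics/b.png

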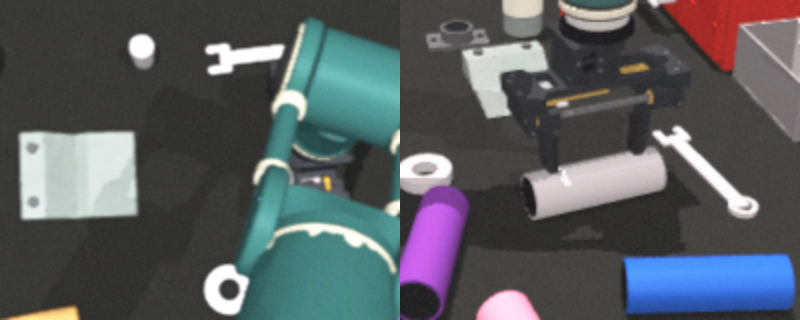

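The side crop shows the pipe apparently unmoved, with the fingers above or behind it. I'll check that numerically before moving.

Run:
```python
from fit import *
s=camera("side"); m=mask(s,(347,241),42,70); print(m.sum(),fit((630,-165,.136),PIPE,[(s,m)]))
P=np.array([629.5,-165,0]);u=np.array([np.cos(.136),np.sin(.136),0])
for z in(18,50,60):
    print(z,[np.round(proj(s,P+k*u+[0,0,z])) for k in(-61,-44,44,61)])
b=cv2.resize(s["img"][200:280,290:410],(780,520),interpolation=cv2.INTER_CUBIC)
cv2.imwrite("pics/c.png",b[:,:,::-1])
```

```text
1614 (array([ 6.30392e+02, -1.72258e+02,  1.41000e-01]), np.float64(0.106))
18 [array([320., 247.]), array([328., 245.]), array([364., 237.]), array([371., 235.])]
50 [array([320., 234.]), array([328., 233.]), array([365., 225.]), array([372., 223.])]
60 [array([320., 230.]), array([328., 229.]), array([365., 221.]), array([372., 219.])]
```

View pics/c.png

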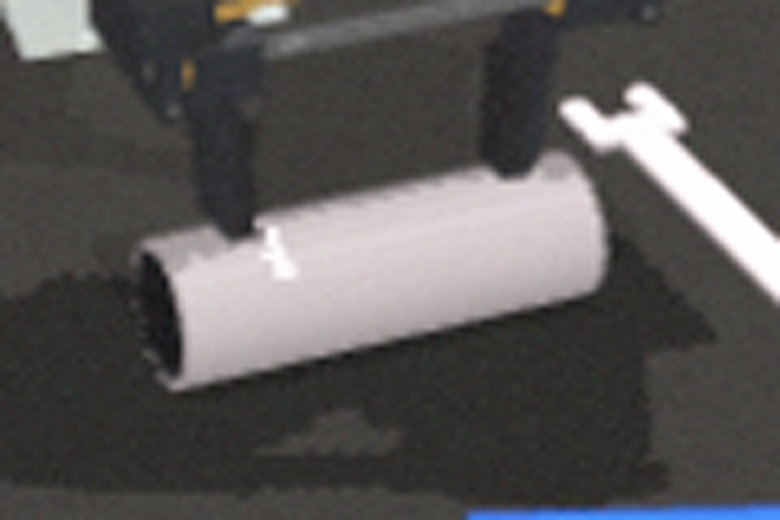

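Run:
```python
from h import *
s=camera("side"); save(s,"s_now")
P=np.array([638.9,-233.5,0]);u=np.array([np.cos(.136),np.sin(.136),0]);n=np.array([-.136,.99,0])
print("a: observed left finger cols 332-343 tip row 252; right cols 380-391 tip row 241")
for z in(20,35,50,65): print(z,[np.round(proj(s,P+k*u-9*n+[0,0,z])) for k in(-61,-44,44,61)])
st=sensors.get_state(); print(st)
print([x for x in dir(robot) if x[0]!="_"])
```

```text
a: observed left finger cols 332-343 tip row 252; right cols 380-391 tip row 241
20 [array([334., 267.]), array([342., 265.]), array([381., 256.]), array([388., 254.])]
35 [array([334., 261.]), array([342., 259.]), array([381., 250.]), array([389., 248.])]
50 [array([334., 255.]), array([342., 253.]), array([382., 244.]), array([389., 242.])]
65 [array([335., 248.]), array([343., 247.]), array([382., 238.]), array([390., 236.])]
{'t': 6.925, 'joint_positions': array([-2.95466306e-01,  3.86794693e-01,  1.81437313e+00,  4.12918023e-04,
        9.37941908e-01, -4.33780328e-01]), 'qvel': array([-4.85919382e-03,  7.91553059e-04, -4.45617590e-03, -6.59420128e-06,
        4.71421066e-04, -8.81311324e-04]), 'tau': array([ 1.68699296e-01, -5.10692453e+01, -3.00315964e+01,  6.81183580e-02,
        4.74699971e-02,  5.00778682e-03]), 'position': array([ 629.67759942, -165.5057855 ,   32.32743138]), 'eef_rot': array([2.06151513e+00, 2.36777859e+00, 2.06950414e-03]), 'wrist_force': array([-0.26304393,  0.51719745,  0.18316622]), 'wrist_torque': array([-0.08884738,  0.04254198, -0.00249551]), 'width': 88.08449274003897}
['IKError', 'finish_job', 'tip_extent']
```

The projections show the fingertips are really about 32 mm higher than the TCP height and tip extent suggest: z≈50 when 18 was expected. They skimmed over the pipe without touching it, and the pipe is unmoved. I'll raise, go back, and descend lower while watching the force and the image.

carry_out([
  [[1,0,0,0.05,0],[1,0,0,0.05,0],[1,0.01,-0.073,0.05,0],[1,0.02,-0.146,0.05,0],[1,0.02,-0.146,0.05,0],[1,0.02,-0.146,0,0],[1,0.02,-0.146,-0.03,0],[1,0.02,-0.146,-0.045,0],[1,0.02,-0.146,-0.055,0],[1,0.02,-0.146,-0.06,0],[1,0.02,-0.146,-0.06,0]],
])

```text
t: 8.3
position: [640.0, -238.6, 2.7]
eef_rot: [2.061, 2.367, 0.002]
wrist_force: [0.3, -0.5, -0.5]
width: 88.4
```

Run:
```python
from h import *
s=camera("side"); st=sensors.get_state(); print(st["position"],st["wrist_force"])
P=st["position"]*[1,1,0];u=np.array([np.cos(.136),np.sin(.136),0]);n=np.array([-.136,.99,0])
for z in(5,20,35): print(z,[np.round(proj(s,P+k*u-9*n+[0,0,z])) for k in(-61,-44,44,61)])
b=cv2.resize(s["img"][200:280,290:410],(780,520),interpolation=cv2.INTER_CUBIC)
cv2.imwrite("pics/d.png",b[:,:,::-1])
```

```text
[ 640.09587026 -238.59955573    2.87591904] [-0.45151066  0.01274495  0.8852949 ]
5 [array([335., 274.]), array([343., 272.]), array([382., 263.]), array([389., 261.])]
20 [array([336., 268.]), array([343., 266.]), array([382., 257.]), array([390., 255.])]
35 [array([336., 262.]), array([343., 260.]), array([383., 251.]), array([390., 249.])]
```

View pics/d.png

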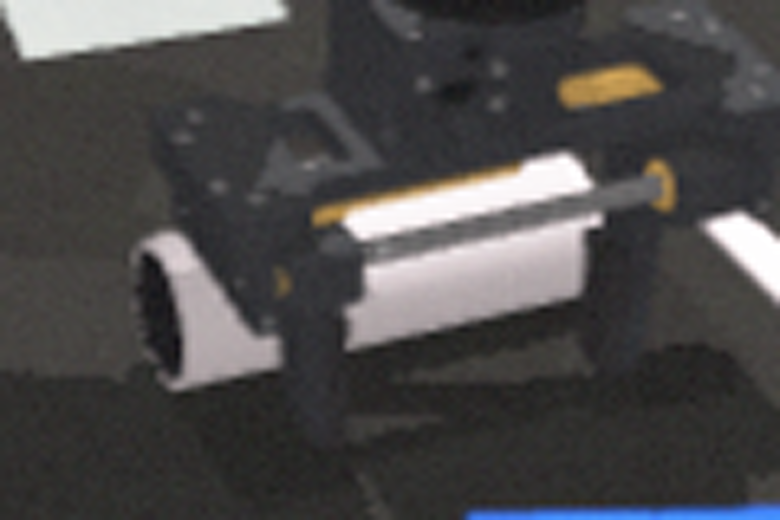

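The tips are now at pixels (340,268) and (385,258), which puts them at z≈18, well below the pipe's centre height and behind it. Now I'll push.

carry_out([
  [[1,-0.0016,0.012,0,0],[1,-0.0032,0.024,0,0],[1,-0.0049,0.036,0,0],[1,-0.0065,0.048,0,0],[1,-0.008,0.059,0,0],[1,-0.0096,0.07,0,0],[1,-0.011,0.081,0,0],[1,-0.0126,0.092,0,0],[1,-0.014,0.103,0,0],[1,-0.0156,0.114,0,0],[1,-0.017,0.125,0,0],[1,-0.0186,0.136,0,0]],
])

```text
t: 9.85
position: [630.7, -170.3, 2.9]
eef_rot: [2.061, 2.367, 0.002]
wrist_force: [0.6, -0.3, 0.1]
width: 88.2
```

```bash
python3 look.py e
```

```text
9.95 [ 630.58411012 -169.91261708    2.79053567] [-0.54221016  0.47701536 -0.43958025]
```

View pics/e.png

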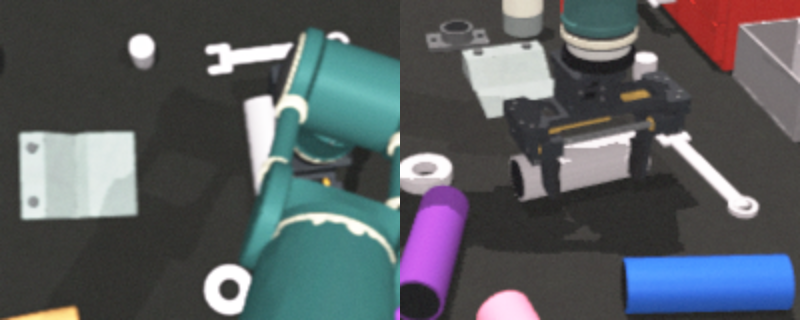

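The pipe is rolling ahead of the fingers with its heading kept, and the block hasn't moved.

carry_out([
  [[1,-0.0016,0.012,0,0],[1,-0.0032,0.024,0,0],[1,-0.0049,0.036,0,0],[1,-0.0065,0.048,0,0],[1,-0.008,0.059,0,0],[1,-0.0096,0.07,0,0],[1,-0.011,0.081,0,0],[1,-0.0126,0.092,0,0],[1,-0.014,0.103,0,0],[1,-0.0156,0.114,0,0],[1,-0.017,0.125,0,0],[1,-0.0186,0.136,0,0]],
])

```text
t: 11.45
position: [621.2, -101.5, 2.8]
eef_rot: [2.061, 2.368, 0.003]
wrist_force: [0.3, 0.0, 0.5]
width: 88.0
```

carry_out([
  [[1,-0.0016,0.012,0,0],[1,-0.0032,0.024,0,0],[1,-0.0049,0.036,0,0],[1,-0.0065,0.048,0,0],[1,-0.008,0.059,0,0],[1,-0.0096,0.07,0,0],[1,-0.011,0.081,0,0],[1,-0.0126,0.092,0,0],[1,-0.014,0.103,0,0],[1,-0.0156,0.114,0,0],[1,-0.017,0.125,0,0],[1,-0.0186,0.136,0,0]],
])

```text
t: 12.95
position: [611.9, -33.2, 2.8]
eef_rot: [2.061, 2.368, 0.003]
wrist_force: [-0.2, -1.2, -0.2]
width: 87.9
```

Run:
```python
from fit import *
t,s=camera("top"),camera("side"); st=sensors.get_state(); print(st["t"],st["position"],st["wrist_force"])
for p in(t,s): print([(np.round(q["uv"]),at_z(p,q["uv"],25).round(),round(q["score"],2)) for q in pinpoint(p,"pipe")])
cv2.imwrite("pics/f.png",np.hstack([cv2.resize(t["img"][130:250,210:360],(400,320)),cv2.resize(s["img"][140:260,250:400],(400,320))])[:,:,::-1])
```

```text
13.05 [611.74312298 -32.90533305   2.7342784 ] [-0.47659344  0.57178551 -0.09233027]
[(array([395., 258.]), array([ 447., -239.,   25.]), 0.88), (array([441., 168.]), array([ 682., -361.,   25.]), 0.85), (array([468., 240.]), array([ 497., -425.,   25.]), 0.84), (array([211., 277.]), array([392., 225.,  25.]), 0.73), (array([304., 193.]), array([609.,  -5.,  25.]), 0.68), (array([204., 145.]), array([731., 259.,  25.]), 0.26)]
[(array([316., 203.]), array([601.,   7.,  25.]), 0.92), (array([317., 336.]), array([ 503., -429.,   25.]), 0.89), (array([266., 275.]), array([ 442., -250.,   25.]), 0.88), (array([403., 293.]), array([ 681., -361.,   25.]), 0.68)]
```

View pics/f.png

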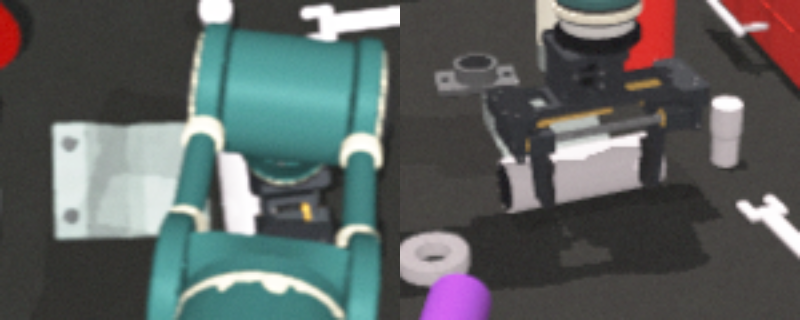

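carry_out([
  [[1,-0.0014,0.01,0,0],[1,-0.0028,0.02,0,0],[1,-0.004,0.03,0.001,0],[1,-0.0055,0.04,0.002,0],[1,-0.0068,0.05,0.003,0],[1,-0.008,0.06,0.004,0],[1,-0.009,0.07,0.006,0],[1,-0.01,0.08,0.008,-0.005],[1,-0.011,0.09,0.01,-0.01],[1,-0.012,0.1,0.012,-0.015],[1,-0.0128,0.11,0.014,-0.02],[1,-0.0135,0.12,0.016,-0.024]],
])

```text
t: 14.65
position: [605.2, 26.8, 10.9]
eef_rot: [2.105, 2.329, 0.002]
wrist_force: [0.1, -4.0, 2.0]
width: 88.1
```

carry_out([
  [[1,-0.0006,0.01,0,-0.004],[1,-0.0012,0.019,0,-0.008],[1,-0.0018,0.028,0,-0.012],[1,-0.0024,0.036,0,-0.016],[1,-0.003,0.044,0,-0.02],[1,-0.0036,0.052,0,-0.024],[1,-0.004,0.058,0,-0.024],[1,-0.0044,0.064,0,-0.024],[1,-0.0048,0.07,0,-0.024],[1,-0.0048,0.07,0,-0.024]],
])

```text
t: 15.9
position: [602.5, 62.6, 10.6]
eef_rot: [2.149, 2.289, 0.003]
wrist_force: [0.4, -0.1, 0.1]
width: 88.2
```

Run:
```python
from fit import *
t,s=camera("top"),camera("side"); st=sensors.get_state(); print(st["t"],st["position"],st["wrist_force"])
for p in(t,s): print([(np.round(q["uv"]),at_z(p,q["uv"],30).round(),round(q["score"],2)) for q in pinpoint(p,"pipe")][:3])
cv2.imwrite("pics/g.png",np.hstack([cv2.resize(t["img"][130:250,210:360],(400,320)),cv2.resize(s["img"][120:240,250:400],(400,320))])[:,:,::-1])
```

```text
16.0 [602.35133485  62.37617891  10.48793144] [ 0.54614115 -0.85439199 -0.22064706]
[(array([470., 239.]), array([ 499., -428.,   30.]), 0.75), (array([397., 260.]), array([ 443., -244.,   30.]), 0.7), (array([264., 198.]), array([593.,  98.,  30.]), 0.64)]
[(array([304., 187.]), array([589.,  90.,  30.]), 0.97), (array([401., 290.]), array([ 678., -358.,   30.]), 0.68), (array([262., 272.]), array([ 436., -245.,   30.]), 0.67)]
```

View pics/g.png

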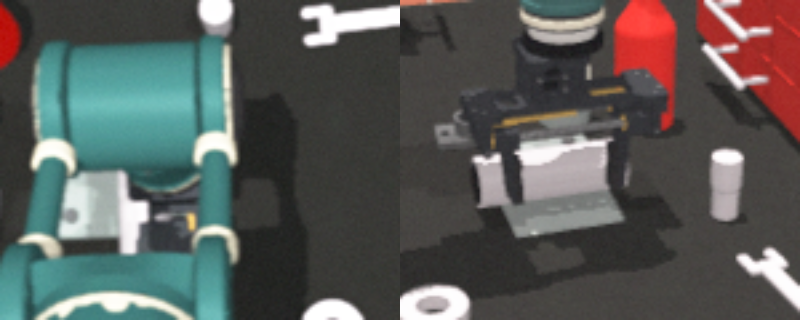

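carry_out([
  [[1,-0.0004,0.006,0,0],[1,-0.0008,0.012,0,0],[1,-0.0012,0.018,0,0],[1,-0.0015,0.024,0,0],[1,-0.0015,0.024,0,0]],
])

```text
t: 16.73
position: [601.6, 74.5, 10.5]
eef_rot: [2.149, 2.289, 0.002]
wrist_force: [0.1, -0.2, 0.1]
width: 88.5
```

Run:
```python
from fit import *
t,s=camera("top"),camera("side"); st=sensors.get_state(); print(st["t"],st["position"],st["wrist_force"])
for p in(t,s): print([(np.round(q["uv"]),at_z(p,q["uv"],30).round(),round(q["score"],2)) for q in pinpoint(p,"pipe")][:5])
```

```text
16.825 [601.58403916  74.21523557  10.51038164] [-0.14587223 -0.59219104  0.66945173]
[(array([396., 258.]), array([ 448., -240.,   30.]), 0.95), (array([441., 166.]), array([ 687., -360.,   30.]), 0.91), (array([469., 241.]), array([ 492., -427.,   30.]), 0.59), (array([258., 197.]), array([597., 112.,  30.]), 0.51)]
[(array([318., 337.]), array([ 503., -435.,   30.]), 0.95), (array([266., 271.]), array([ 444., -244.,   30.]), 0.94), (array([302., 183.]), array([588., 113.,  30.]), 0.81), (array([402., 291.]), array([ 678., -361.,   30.]), 0.68)]
```

The pipe now reads y≈112, the seat position. I'll back off, raise the arm clear and check.

carry_out([
  [[1,0.002,-0.02,0,0],[1,0.005,-0.06,0,0],[1,0.008,-0.12,0.02,0],[1,0.01,-0.2,0.1,0],[1,0.01,-0.3,0.2,0],[1,0.01,-0.4,0.3,0],[1,0.01,-0.5,0.4,0],[1,0.01,-0.6,0.4,0],[1,0.01,-0.7,0.4,0],[1,0.01,-0.7,0.4,0]],
])

```text
t: 18.18
position: [605.6, -281.6, 211.0]
eef_rot: [2.155, 2.281, 0.001]
wrist_force: [-0.2, -0.1, -0.6]
width: 88.2
```

Run:
```python
from fit import *
t,s=camera("top"),camera("side"); st=sensors.get_state(); print(st["t"],st["position"],st["wrist_force"])
PG=PIPE+[0,0,5.4]
for p in(t,s): print([(np.round(q["uv"]),at_z(p,q["uv"],30).round(),round(q["score"],2)) for q in pinpoint(p,"pipe")][:5])
cv2.imwrite("pics/i.png",np.hstack([cv2.resize(t["img"][140:260,190:340],(400,320)),cv2.resize(s["img"][120:240,220:370],(400,320))])[:,:,::-1])
v=np.array([597.2,116.5,.06])
for p in(t,s):
  m=[np.round(proj(p,T(v,[[x,-2.7,30.4]])[0]),1) for x in(-75,0,75)]; print("expected axis ends/centre",m)
```

```text
18.275 [ 605.62437313 -277.34264192  210.02438356] [ 0.5046578   0.15148019 -1.18400271]
[(array([256., 194.]), array([604., 117.,  30.]), 0.81), (array([395., 261.]), array([ 439., -238.,   30.]), 0.66), (array([440., 167.]), array([ 682., -357.,   30.]), 0.59), (array([473., 241.]), array([ 494., -436.,   30.]), 0.56)]
[(array([401., 289.]), array([ 678., -356.,   30.]), 0.71), (array([266., 271.]), array([ 443., -245.,   30.]), 0.63), (array([318., 336.]), array([ 504., -432.,   30.]), 0.59), (array([304., 180.]), array([594., 127.,  30.]), 0.56)]
expected axis ends/centre [array([258.3, 225.7]), array([257.5, 196.4]), array([256.7, 167.7])]
expected axis ends/centre [array([278.6, 186. ]), array([305.8, 182.2]), array([332.2, 178.6])]
```

View pics/i.png

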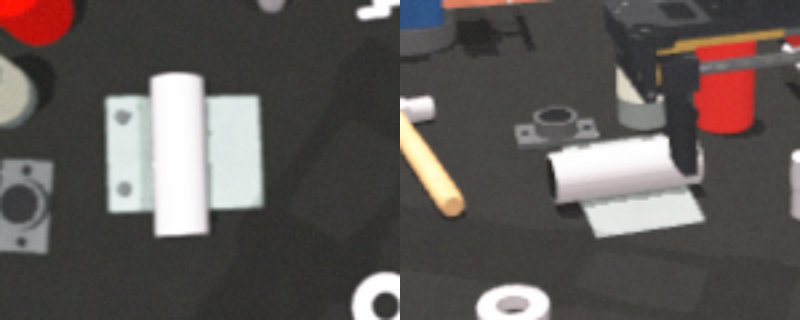

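The pipe lies along the groove at top crop rows 73–236, and the block spans rows 95–210, so both ends stand out about equally. One last numeric check for settling and for the other objects, then I'll hand in.

Run:
```python
from fit import *
PG=PIPE+[0,0,5.4]
for k in range(2):
    t=camera("top"); m=mask(t,(257,196),38,225); print(m.sum(),fit((597,114,.06),PG,[(t,m)]))
    for _ in range(4): camera("side")
a=cv2.imread("pics/top0.png")[:,:,::-1].astype(int); d=(np.abs(a-t["img"]).max(2)>70).astype(np.uint8)
n,l,st,_=cv2.connectedComponentsWithStats(d); print([r.tolist() for r in st[1:] if r[4]>12])
st=sensors.get_state(); print(st["t"],np.abs(st["qvel"]).max(),st["wrist_force"])
robot.finish_job()
```

```text
1009 (array([5.93112e+02, 1.16977e+02, 3.70000e-02]), np.float64(0.188))
1010 (array([5.94338e+02, 1.16322e+02, 3.60000e-02]), np.float64(0.185))
[[429, 87, 80, 123, 3183], [487, 99, 84, 76, 3733], [519, 127, 69, 125, 1844], [355, 156, 28, 61, 1213], [246, 167, 21, 12, 195], [484, 168, 15, 8, 29], [373, 211, 184, 189, 15187], [248, 218, 20, 11, 205]]
18.875 0.00421922130692346 [ 0.45466593 -0.24415027 -0.13072373]
the job is handed in; nothing more can be done
```

The steel pipe is in the V-block groove and the job is handed in at about 19 s of the 61 s allowed. I rolled it there with steady pushes by the open fingers, about 40–45 mm/s, then backed off and raised the arm clear.

**First pass missed:** the fingertips were about 32 mm higher than the TCP height and tip extent implied. They skimmed over the pipe without touching it (no force, pipe unmoved). I checked the height against the camera, lowered the arm by about 30 mm and then pushed properly.

**Last checks:**
- **Position:** in the top picture the pipe lies along the groove, with both ends standing out by about 20 mm and within a few mm of the middle.
- **Settled:** two fits about half a second apart differ by about 1 mm, which is within noise. The wrist force was near zero.
- **Other things:** comparing the top picture with the first one showed changes only at the pipe's old and new places and in the regions around the arm. The arm hid part of the right side, so the blue and pink look-alikes could not be compared there. The detectors still found them at about the same positions shortly before.

**Where checks disagreed:** the final fit was loose (residual 0.19), because the white pipe and pale block blend together. It put the centre at about (594, 116), with the expected seat at (597, 114), and its heading was about 0.02 rad off the groove. I trusted the picture more for this.

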